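Pump up the bench leak tester until its indicator pin is fully out

ROBOT

A 6-joint arm with a two-finger parallel gripper is mounted at the origin on a cart in front of the work surface, level with it; the furniture and walls round the work are solid. World frame = base frame: x ahead of the robot, y to its left, z up, the work surface at z = 0. Lengths are in m, angles in rad, forces in N, time in s.
With the tool pointing down it reaches from about 0.25 to 0.775 m from the base axis. Payload 4 kg.
Tool frame: the origin (TCP) lies between the finger pads; the fingertips stand 14 mm ahead of it and the grasp point (between the pads) lies 5 mm behind it (robot.tips_ahead is the distance from the TCP to the fingertips, in m); z points along the fingers, y is the direction in which the jaws open and shut (so a half turn about z gives the same grasp; the last joint's range is limited). The gripper opens to 94 mm and grips with 3 to 60 N. Pads are 16 mm wide; open, the fingers measure 119 mm over their backs; the gripper's body (75 mm by 177 mm) begins 78 mm behind the grasp point.
Start: joints at [1.06, 0.087, 1.371, -0, 1.684, -0.103], TCP at [0.218, 0.505, 0.18] pointing down, gripper open.
Joint ranges: [-3.1, 3.1], [-0.76, 2.03], [0.27, 2.55], [-1.08, 4.22], [0.17, 2.65], [-2.57, 2.57]. Speed limits (rad/s): [2.79, 2.79, 3.14, 3.14, 3.14, 3.14].

INTERFACE

Orientations are given as [roll, pitch, yaw] about the fixed x, y, z axes, in that order (R = Rz(yaw) Ry(pitch) Rx(roll)).
In Python, from bench import robot, optics, job gives the robot as it stands.
- The arm moves only by the tool apply_moves, never from a script. Its argument "moves" is a list of rows, each a list of 3 entries, a list of its own where there are three numbers: the shift along the tool's x, y, z in cm, then the turn, a rotation vector about the tool's x, y, z in rad, then the opening, from 0 (shut) to 1 (fully open). In form: [[[tx, ty, tz], [rx, ry, rz], grip], ...]. A call has exactly 10 rows; each row is the pose to reach, as a shift and turn from the pose commanded when the call began, along the tool's axes at that moment; what a row does not reach only later rows make up. A row lasts 1/12 s, in which the tool goes at most 41.7 mm and 7.16 degrees, less where a joint would pass 70% of its speed; a pose out of reach is approached as far as the arm can. A call with a gripper value outside its range is refused whole. The fingers move at their own pace and stop on an object; the grip force is fixed at half the most. Time passes only in rows, so rows that repeat a pose let the fingers close, or fill a call up. It gives the time, the measured TCP pose, the force and the opening at its end, in the units of the state.
- robot.get_obs(): the state, without advancing time (a new reading comes with each control period).
- optics.snapshot(name): name is "side" or "top"; returns the picture (420x560x3 uint8, red, green, blue); there is no depth.
- optics.get_calibration(name): a dict with "fx", "fy", "cx", "cy" (pixels), "rvec" (rotation vector, rad) and "tvec" (3), from world to camera coordinates, as OpenCV has them. Camera axes: x right, y down, z forward; pixel columns grow to the right and rows downward; lengths in m; the calibration is good to about 2 mm. A picture is of the moment at which its call begins. get_calibration takes no time and is no camera call.
- job.close_job(): hands the job in, once; it reports no verdict.
The state is a dict: "time": time; "joint_positions": joint angles; "qvel": joint speeds; "joint_torque": joint torques, N m; "tool_pos": TCP position; "ee_rot": TCP orientation; "wrist_force": force on the tool from outside, world axes, zero at the start; "wrist_torque": the same for the moment, N m; "width": finger opening in m.
Only numpy, scipy, OpenCV 4.12 (cv2) and the standard library are available. Lean on these libraries where they do the work, as an engineer would, in place of code of your own. Each camera call takes 0.05 s, during which the arm holds its last target.

TASK

Charge the small hand pump on the bench for a leak test: with your fingertips press its black plunger knob all the way down and let it come all the way back up, again and again, until the red indicator pin beside it has come fully out and the green band at its foot shows above the brass collar. Only push the knob: do not pull it up, do not touch the pin, and leave the bottle, carton, brass fitting and screwdriver round the pump where they are. Finish with the knob let go and up.

Things in the scene. Friction and masses are not known exactly. Their poses are not given: they have to be found in the camera images.
- pump: Hand pump bolted down on the worktop: grey base plate 90 (x) x 165 (y) x 12 mm with an aluminium barrel 50 mm across and 82 mm high, centred 37.5 mm to -y, a grey turret 38 mm across with a brass collar on top, 68 mm high, centred 37.5 mm to +y, and a low block between them; a capped brass outlet sticks out 36 mm to +x. Origin: centre of the plate's underside, z up. It does not move.
- plunger_down (a joint): How far the plunger is pressed, in m: 0 is up (at rest), 0.020 fully down; below 0 it has been pulled up. A spring pushes it back up, about 8 N when fully down. Each full stroke down raises the pin by 5 mm (the first one by 2 to 7 mm); on the way up the pin stays. The plunger must go down at least 17 mm and come back to within 1.5 mm of the top each time, or the next stroke may gain nothing. Extra strokes once the pin is out do nothing.
- plunger_top (a point): Centre of the top of the plunger's round black knob (42 mm across, 14 mm thick, slightly domed); 118 mm above the worktop at rest, 98 mm when fully down. The plunger moves straight down.
- pin_out (a joint): How far the indicator pin has come out, in m: it starts somewhere between 0 and 0.009, and fully out is 0.025, which takes 3 to 5 full strokes.
- pin_top (a point): Top of the indicator pin (red, 13 mm across, with a 4.5 mm green band at its foot that comes out of the collar only with the last stroke), which rises straight up out of the brass collar, 75 mm beside the plunger's axis; 72 mm above the worktop at pin_out 0, 97 mm fully out.
- pin: The indicator pin itself, not to be touched; its pose is that of the pump's base, raised by pin_out.
- reagent_bottle: Brown reagent bottle with a blue cap, 68 mm across and 136 mm high, standing loose behind the pump; origin at the centre of its underside. A bystander.
- septa_carton: Small white and teal carton, 42 x 74 x 48 mm, loose beside the pump; origin at the centre of its underside. A bystander.
- brass_union: Brass union fitting, 22 x 39 x 19 mm, lying loose in front of the pump; origin at its underside. A bystander.
- screwdriver_flat: Screwdriver with a yellow handle, 171 mm long and 26 mm thick, lying loose beside the pump; origin at its underside. A bystander.
There are look-alikes about, which are no part of the job. What is meant by the pump is not blue, and is the larger of those in its own colour.

How it is judged:
On the way, in this order (a step that is already met when the one before it is completed fails the run):
1. the plunger is pressed right down (15 mm or more) (value of joint plunger_down above 0.015 m), for 0.02 s.
2. it is let back up (to within 4 mm of the top) (value of joint plunger_down below 0.004 m), for 0.02 s.
3. after more strokes the pin is fully out (23 mm or more of 25) (value of joint pin_out above 0.023 m), for 0.1 s.
At the end, for the whole second after the job is handed in: The indicator pin is out by at least 23 of its 25 mm, the plunger is back up within 3 mm of rest, and each of the four bystanders is within 12 mm of where it stood (value of joint pin_out above 0.023 m and value of joint plunger_down between -0.003 and 0.003 m and distance of each of reagent_bottle, septa_carton, brass_union, screwdriver_flat from where it was at the start of the episode below 0.012 m); the robot touches nothing.
It fails at once if the robot touches the indicator pin (more than 0.5 N) (contact force between any of the fingers, the arm and pin above 0.5 N).
It fails at once if the plunger is pulled up by more than 4 mm (value of joint plunger_down below -0.004 m).
It fails at once if a bystander (bottle, carton, brass fitting, screwdriver) is moved or lifted by more than 12 mm (distance of any of reagent_bottle, septa_carton, brass_union, screwdriver_flat from where it was at the start of the episode above 0.012 m).
It also fails if it takes over 42 s, if anything falls off the work surface, if the arm or the gripper's body presses on something with over 40 N, if the wrist force passes 120 N, or if a joint passes its speed limit or range.

## Working session

There is one attempt and no reset: what is moved stays moved. The work goes in short steps, Python scripts to look and compute and a tool call to move; the robot and the scene stay as the last step left them, time stands still between calls to the robot, and variables do not carry over. Pictures are saved under pics/ and viewed, and the job is handed in when it is done.

Besides the shell and the picture viewer there is one more tool, called after "Emit:" as a command line: name --argument value ..., lists and objects as JSON in quotes. apply_moves: Moves the arm, as the interface text tells. Its arguments: {"type":"object","properties":{"moves":{"type":"array"}},"required":["moves"]}

```bash
mkdir -p pics; ls; python3 - <<'E'
from bench import robot, optics, job
import cv2
o=robot.get_obs(); print(o['time'],o['tool_pos'],o['ee_rot'],o['width'],o['wrist_force'])
for n in ('side','top'):
    cv2.imwrite(f'pics/{n}0.png',optics.snapshot(n)[:,:,::-1]); print(n,optics.get_calibration(n))
E
```

```text
pics
0.0 [0.21782944 0.50437067 0.17871617] [-3.13940606e+00 -1.98220710e-04  2.73383492e+00] 0.09376016126124276 [ 0.79741467  0.53055636 -0.24590786]
side {'fx': 431.9626211044632, 'fy': 431.9626211044632, 'cx': 284.04070734695966, 'cy': 212.35455717696235, 'rvec': array([ 2.21955822, -0.20090691,  0.11811231]), 'tvec': array([-0.58692064,  0.17380612,  0.84367664])}
top {'fx': 447.99297892029875, 'fy': 447.99297892029875, 'cx': 278.77221383733155, 'cy': 208.33255911872132, 'rvec': array([ 2.17603892, -2.18645565,  0.08362981]), 'tvec': array([0.07333583, 0.61719082, 0.9425951 ])}
```

View pics/side0.png

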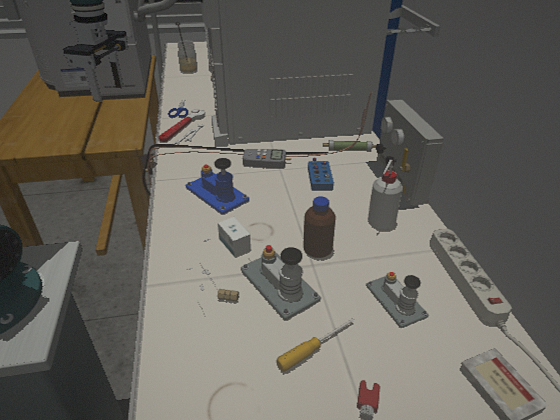

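View pics/top0.png

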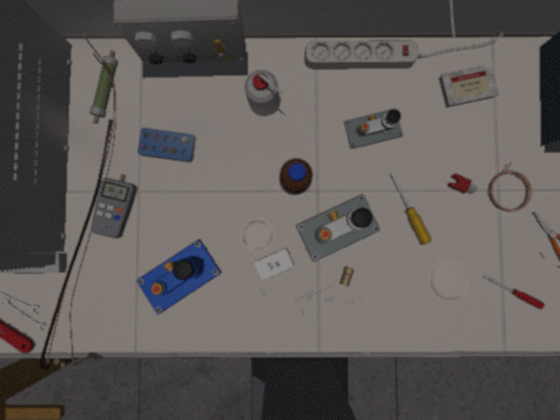

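Both views show the large grey pump. In the side view the knob is near (291,256) and the pin near (269,251). In the top view the knob is near (361,218) and the pin near (325,234). The blue pump and the smaller grey pump are the look-alikes.

```bash
cat > h.py <<'E'
import numpy as np, cv2
from bench import robot, optics, job
def cal(n):
    c=optics.get_calibration(n); K=np.array([[c['fx'],0,c['cx']],[0,c['fy'],c['cy']],[0,0,1.]]); R=cv2.Rodrigues(c['rvec'])[0]; return K,R,np.array(c['tvec']).reshape(3)
def onz(n,uv,z):
    K,R,t=cal(n); C=-R.T@t; d=R.T@np.linalg.solve(K,[uv[0],uv[1],1.]); return C+d*(z-C[2])/d[2]
def tri(a,b):
    P=[]
    for n in('side','top'):
        K,R,t=cal(n);P.append(K@np.c_[R,t])
    X=cv2.triangulatePoints(P[0],P[1],np.array(a,float),np.array(b,float)).ravel();return X[:3]/X[3]
def proj(n,p):
    K,R,t=cal(n);q=K@(R@np.array(p)+t);return q[:2]/q[2]
E
python3 - <<'E'
from h import *
for n,(x,y,w,h) in {'side':(230,230,100,90),'top':(290,180,100,90)}.items():
    im=cv2.imread(f'pics/{n}0.png')[y:y+h,x:x+w]
    cv2.imwrite(f'pics/{n}0z.png',cv2.resize(im,None,fx=6,fy=6,interpolation=cv2.INTER_CUBIC))
    print(n,proj(n,[0.218,.505,.18]))
    full=cv2.imread(f'pics/{n}0.png')
    m=(full.max(2)<50).astype(np.uint8)
    c,l,s,ce=cv2.connectedComponentsWithStats(m)
    for i in range(1,c):
        if s[i][4]>40 and x<ce[i][0]<x+w and y<ce[i][1]<y+h: print('dark',s[i],ce[i])
    hsv=cv2.cvtColor(full,cv2.COLOR_BGR2HSV)
    m=(((hsv[...,0]<8)|(hsv[...,0]>172))&(hsv[...,1]>140)&(hsv[...,2]>70)).astype(np.uint8)
    c,l,s,ce=cv2.connectedComponentsWithStats(m)
    for i in range(1,c):
        if s[i][4]>6 and x<ce[i][0]<x+w and y<ce[i][1]<y+h: print('red',s[i],ce[i])
print(onz('top',(361,218),.118),tri((291,256),(361,218)))
print(onz('top',(325,234),.078),tri((269,248),(325,234)))
E
```

```text
side [111.22261013 102.67369599]
dark [281 248  21  16  48] [292.20833333 253.25      ]
red [266 245   5   4  15] [268.33333333 246.73333333]
top [ 30.29017069 431.21084594]
dark [280 160  31  34 436] [295.3646789  180.13073394]
dark [351 208  21  19 318] [361.44654088 217.1918239 ]
red [323 232   5   5  21] [325. 234.]
[ 0.59059966 -0.08942379  0.118     ] [ 0.59137382 -0.09097641  0.10978522]
[ 0.56068017 -0.02314282  0.078     ] [ 0.56095157 -0.02356715  0.07408571]
```

View zooms.

View pics/side0z.png

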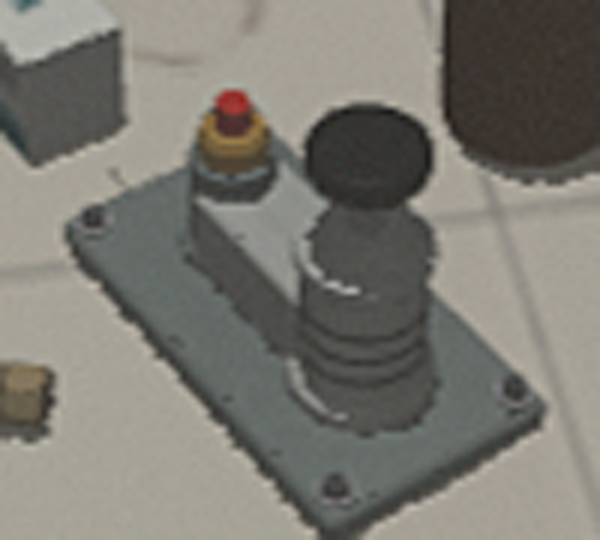

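View pics/top0z.png

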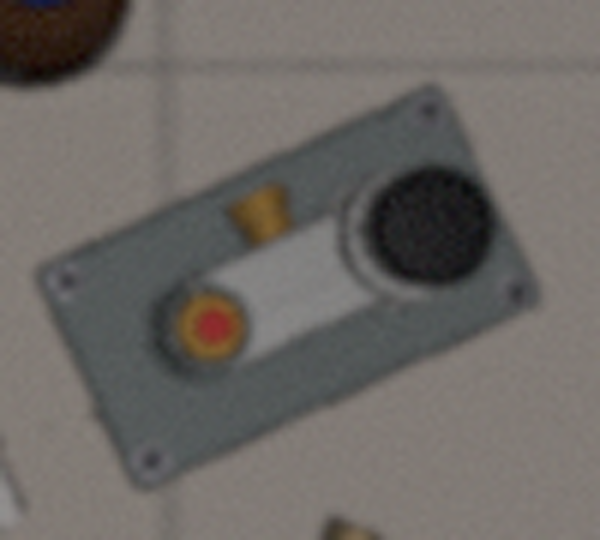

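```bash
cat >> h.py <<'E'
from scipy.spatial.transform import Rotation as Ro
def togo(p):
    o=robot.get_obs(); return Ro.from_euler('xyz',o['ee_rot']).as_matrix().T@(np.array(p)-o['tool_pos'])*100
E
python3 - <<'E'
from h import *
k=onz('top',(361.8,217.5),.118); print(k, proj('side',k), onz('side',(291.3,254),.118), proj('side',[*k[:2],.118-.014]))
print(togo([k[0],k[1],.165]))
for n,uv in dict(bottle=(297,172),blue=(183,270)).items(): print(n,onz('top',uv,.12))
E
```

```text
[ 0.59156532 -0.0909969   0.118     ] [291.02201252 252.73941715] [ 0.59139541 -0.09439331  0.118     ] [290.84304353 258.28877017]
[-57.92036007 -39.83167047   1.45151886]
bottle [0.68113726 0.03432905 0.12      ]
blue [0.49202072 0.25500931 0.12      ]
```

Emit:
apply_moves --moves '[[[0,0,-3],[0,0,0],0],[[-3.2,-2.2,-3],[0,0,0],0],[[-6.4,-4.4,-3],[0,0,0],0],[[-9.6,-6.6,-3],[0,0,0],0],[[-12.8,-8.8,-3],[0,0,0],0],[[-16,-11,-3],[0,0,0],0],[[-19.2,-13.2,-3],[0,0,0],0],[[-22.4,-15.4,-3],[0,0,0],0],[[-25.6,-17.6,-3],[0,0,0],0],[[-28.8,-19.8,-3],[0,0,0],0]]'

```text
time: 0.93
tool_pos: [0.4043, 0.2071, 0.2095]
ee_rot: [-3.141, -0.0, 2.734]
wrist_force: [0.9, -0.0, 0.4]
width: 0.0307
```

```bash
python3 - <<'E'
from h import *
o=robot.get_obs();print(o['tool_pos'],o['ee_rot'],o['qvel'],togo([.591,-.092,.165]))
E
```

```text
[0.40431313 0.20711198 0.20953385] [-3.14143381e+00 -3.23559818e-04  2.73396932e+00] [-1.02282193  0.05805214 -0.04873768  0.00107421 -0.01281041 -1.00862876] [-28.99817012 -20.05893544   4.44718885]
```

Emit:
apply_moves --moves '[[[-3.2,-2.2,0],[0,0,0],0],[[-6.4,-4.4,0],[0,0,0],0],[[-9.6,-6.6,0],[0,0,0],0],[[-12.8,-8.8,0],[0,0,0],0],[[-16,-11,0],[0,0,0],0],[[-19.2,-13.2,0],[0,0,0],0],[[-22.4,-15.4,0],[0,0,0],0],[[-25.6,-17.6,0],[0,0,0],0],[[-28.9,-20,2],[0,0,0],0],[[-28.9,-20,4.4],[0,0,0],0]]'

```text
time: 1.77
tool_pos: [0.5934, -0.0955, 0.1665]
ee_rot: [-3.14, 0.006, 2.728]
wrist_force: [-0.2, 1.8, -0.3]
width: 0.0005
```

```bash
python3 - <<'E'
from h import *
for n,(x,y,w,h) in {'side':(190,150,200,170),'top':(260,140,200,170)}.items():
    im=optics.snapshot(n)[:,:,::-1][y:y+h,x:x+w]
    cv2.imwrite(f'pics/{n}1z.png',cv2.resize(im,None,fx=3.4,fy=3.4,interpolation=cv2.INTER_CUBIC))
o=robot.get_obs();print(o['time'],o['tool_pos'],o['ee_rot'],o['width'],o['wrist_force'],togo([.591,-.092,.165]))
p=o['tool_pos']; t=[p[0],p[1],p[2]-.014]; print(proj('side',t),proj('top',t))
E
```

```text
1.8667 [ 0.5872556  -0.09024039  0.15932366] [-3.13989823 -0.01185309  2.73089959] 0.0006845513351635863 [ 0.01087751 -0.21373407 -0.66245132] [-0.40679753 -0.01280539 -0.57247531]
[288.95002962 241.55423226] [364.10586804 218.95753571]
```

View pics/side1z.png

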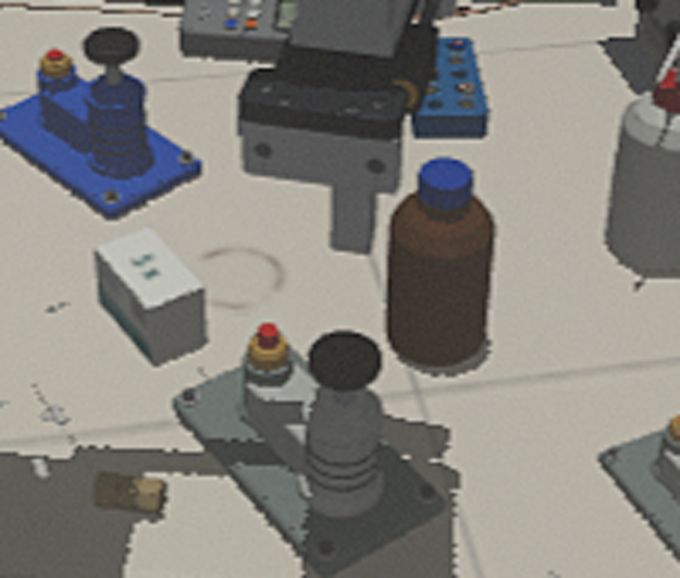

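View pics/top1z.png

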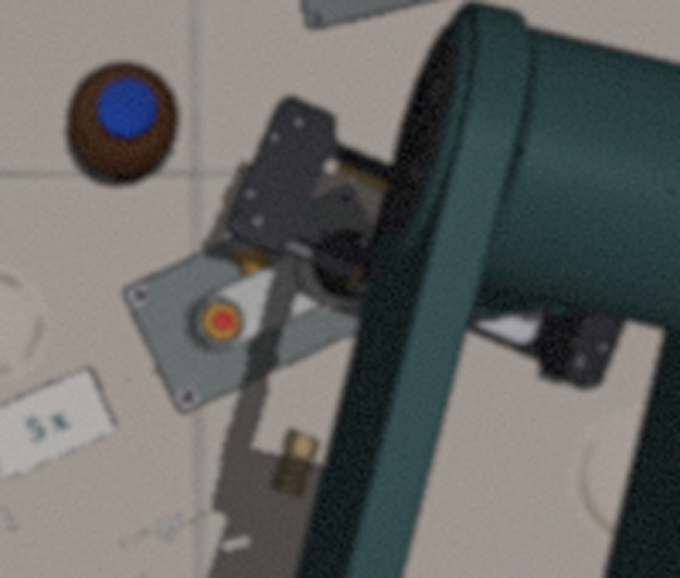

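The side view shows the shut fingertips at about (293,223), above the knob at (291,254). That's higher than the pose predicted, and the arm was still settling, so I'll let it settle and compare again.

```bash
python3 - <<'E'
from h import *
for i in range(3):
  im=optics.snapshot('side')
  o=robot.get_obs();print(o['time'],o['tool_pos'],o['ee_rot'],np.abs(o['qvel']).max(),togo([.591,-.092,.165]))
n='side';im=optics.snapshot('side')[:,:,::-1].copy();cv2.imwrite('pics/side2.png',im)
p=o['tool_pos']; R=Ro.from_euler('xyz',o['ee_rot']).as_matrix()
for d in(.014,0,-.05,-.083,-.1): print(d,proj('side',p+R[:,2]*d),proj('top',p+R[:,2]*d))
t=proj('side',p+R[:,2]*.014);cv2.circle(im,tuple(int(v) for v in t),1,(0,0,255),-1)
cv2.imwrite('pics/side2z.png',cv2.resize(im[150:320,190:390],None,fx=3.4,fy=3.4,interpolation=cv2.INTER_CUBIC))
im=optics.snapshot('top')[:,:,::-1];cv2.imwrite('pics/top2z.png',cv2.resize(im[140:310,260:460],None,fx=3.4,fy=3.4,interpolation=cv2.INTER_CUBIC))
E
```

```text
1.9167 [ 0.58803337 -0.08923898  0.16230152] [-3.14083191 -0.00785963  2.73259578] 0.054087518157974204 [-0.37986412 -0.13555754 -0.27273918]
1.9667 [ 0.58906184 -0.08872112  0.1648992 ] [ 3.14156364 -0.00331133  2.73384785] 0.040899366149377225 [-0.30791195 -0.22415057 -0.01110605]
2.0167 [ 0.58985085 -0.08841235  0.16669744] [3.14106934e+00 1.07832485e-04 2.73473795e+00] 0.025993283486450296 [-0.24748729 -0.28409351  0.169622  ]
0.014 [290.25874457 237.62779969] [363.84110193 217.35768515]
0 [290.43604485 231.64814701] [365.27920003 216.92098122]
-0.05 [291.1028843  209.15823233] [370.83963094 215.23245802]
-0.083 [291.57415994 193.26392794] [374.92025722 213.99330367]
-0.1 [291.82744584 184.72157444] [377.16745609 213.31090198]
```

View pics/side2z.png

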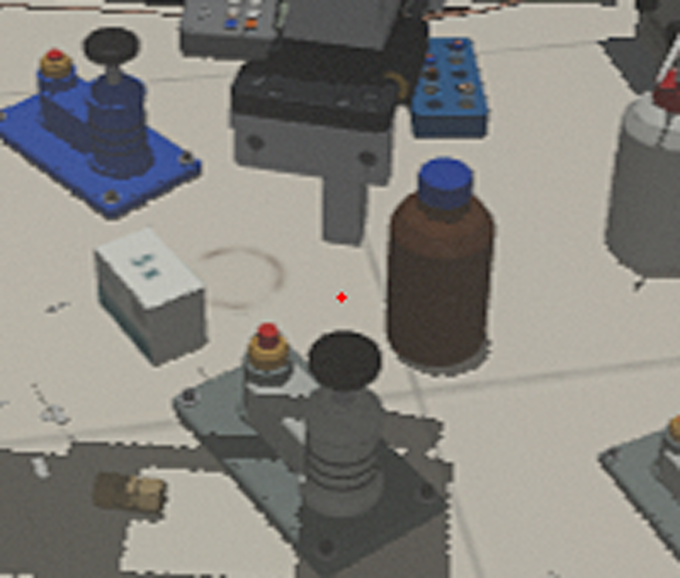

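View pics/top2z.png

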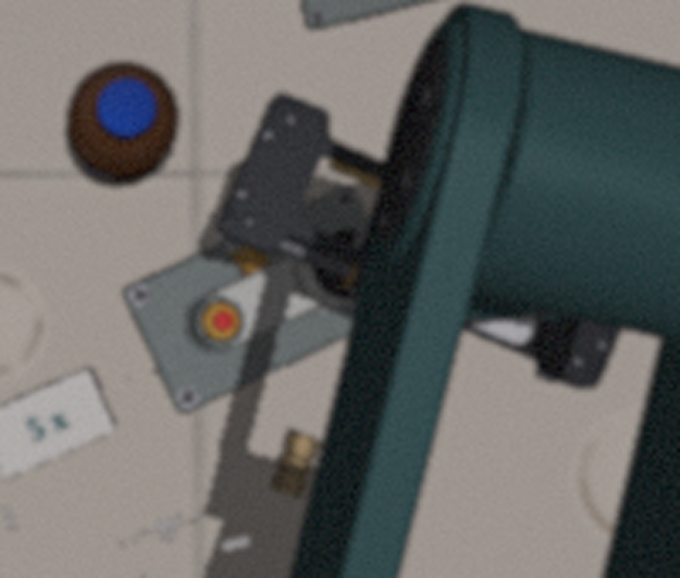

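```bash
python3 - <<'E'
from h import *
print(robot.tips_ahead,[a for a in dir(robot) if a[0]!='_'])
o=robot.get_obs();print(o['time'],o['tool_pos'],o['ee_rot'],o['joint_positions'],o['wrist_force'],togo([.591,-.092,.165]))
print(proj('side',[.591,-.092,.19]),proj('side',[.591,-.092,.2]))
E
```

```text
0.014 ['IKError', 'get_obs', 'tips_ahead']
2.1167 [ 0.59056621 -0.08826464  0.16828589] [3.1407542  0.00344443 2.73547303] [-2.43460057e-01  1.91818387e-01  1.27611305e+00  2.70916891e-04
  1.67012647e+00 -1.40811086e+00] [-1.38009189  0.46427641  0.15814646] [-0.18628237 -0.32629149  0.32895903]
[291.80336693 222.59696159] [291.9478357  218.06882666]
```

```bash
python3 - <<'E'
from h import *
R=Ro.from_euler('xyz',[np.pi,0,2.734]).as_matrix();p=np.array([.2178,.5044,.1787])
im=cv2.imread('pics/side0.png')
for s in(-1,1):
  for d in (.014,-.083):
    q=proj('side',p+R@[0,s*.047,d]);print(s,d,q);cv2.circle(im,tuple(int(round(v)) for v in q),1,(0,0,255) if d>0 else (0,255,0),-1)
cv2.imwrite('pics/side0arm.png',cv2.resize(im[0:160,30:190],None,fx=3.5,fy=3.5,interpolation=cv2.INTER_CUBIC))
for n in('side','top'):
  K,Rr,t=cal(n);print(n,-Rr.T@t)
print(onz('side',(291,221.5),.154))
E
```

```text
-1 0.014 [102.98151562 115.38286362]
-1 -0.083 [93.55719657 79.11229115]
1 0.014 [121.28227845 101.30130976]
1 -0.083 [113.40036807  66.61072872]
side [ 0.46282295 -0.66077267  0.66003718]
top [0.542488   0.06953313 0.98775508]
[ 0.59998894 -0.04498002  0.154     ]
```

View pics/side0arm.png

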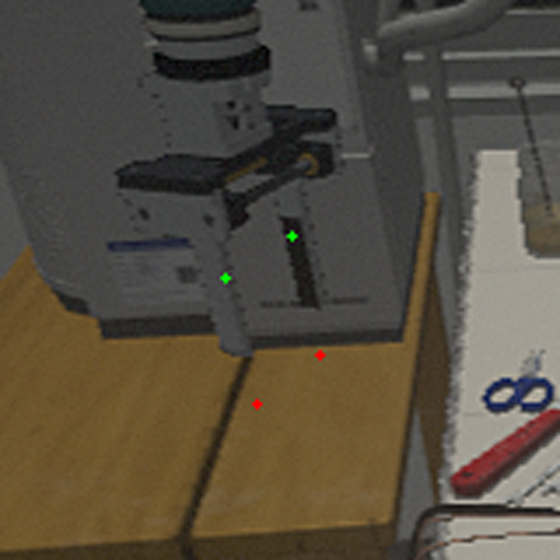

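The same mismatch shows in the first picture. The drawn fingertips sit about 40 mm higher along the tool axis than the stated TCP implies, while the lateral position agrees. The objects' heights and spacings do match the calibration. I'll descend gently, watching force and picture.

Emit:
apply_moves --moves '[[[0,0,0.3],[0,0,0],0],[[0,0,0.6],[0,0,0],0],[[0,0,0.9],[0,0,0],0],[[0,0,1.2],[0,0,0],0],[[0,0,1.5],[0,0,0],0],[[0,0,1.8],[0,0,0],0],[[0,0,2.1],[0,0,0],0],[[0,0,2.4],[0,0,0],0],[[0,0,2.4],[0,0,0],0],[[0,0,2.4],[0,0,0],0]]'

```text
time: 2.95
tool_pos: [0.5898, -0.0893, 0.1415]
ee_rot: [-3.142, -0.001, 2.734]
wrist_force: [0.6, -0.2, 0.1]
width: 0.0006
```

```bash
python3 - <<'E'
from h import *
for i in range(2):
  im=optics.snapshot('side')[:,:,::-1]
  o=robot.get_obs();print(o['time'],o['tool_pos'],o['ee_rot'],o['wrist_force'],o['joint_torque'],togo([.591,-.092,.142]))
cv2.imwrite('pics/side3z.png',cv2.resize(im[150:320,190:390],None,fx=3.4,fy=3.4,interpolation=cv2.INTER_CUBIC))
E
```

```text
3.0 [ 0.58999922 -0.08932308  0.14181519] [ 3.14150494e+00 -7.24422993e-05  2.73374331e+00] [ 0.28515658  0.65288796 -0.16925087] [-1.04637224e-03 -3.83494878e+01 -2.97938722e+01 -3.29092509e-03
  7.93893845e-02  2.67662108e-05] [-0.19804477 -0.20603887 -0.01851376]
3.05 [ 0.59008853 -0.08933164  0.14200917] [3.14145635e+00 2.61143922e-04 2.73371678e+00] [0.05252501 0.00849148 0.05742773] [-2.37434018e-03 -3.83830154e+01 -2.98382699e+01 -3.49080117e-03
  7.83438678e-02 -4.71078323e-06] [-0.1895131  -0.2087919   0.00093848]
```

View pics/side3z.png

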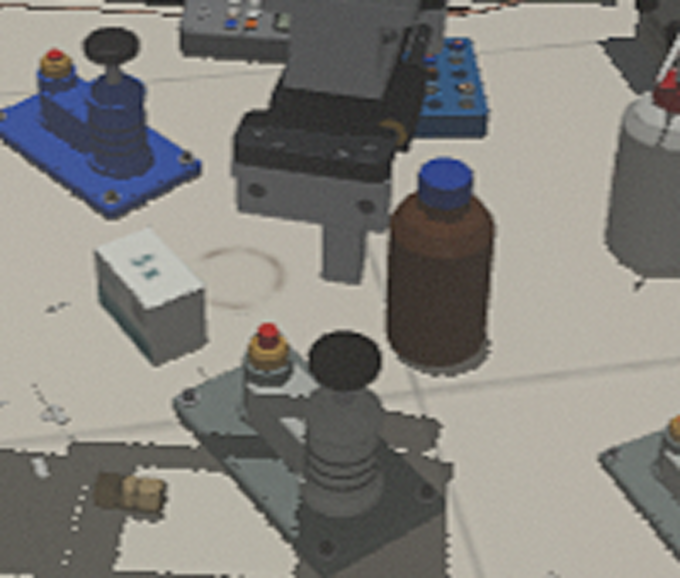

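Emit:
apply_moves --moves '[[[0,-0.1,0.3],[0,0,0],0],[[-0.1,-0.2,0.6],[0,0,0],0],[[-0.2,-0.2,0.9],[0,0,0],0],[[-0.2,-0.2,1.2],[0,0,0],0],[[-0.2,-0.2,1.4],[0,0,0],0],[[-0.2,-0.2,1.6],[0,0,0],0],[[-0.2,-0.2,1.8],[0,0,0],0],[[-0.2,-0.2,2],[0,0,0],0],[[-0.2,-0.2,2],[0,0,0],0],[[-0.2,-0.2,2],[0,0,0],0]]'

```text
time: 3.88
tool_pos: [0.5909, -0.0919, 0.1217]
ee_rot: [3.142, -0.0, 2.734]
wrist_force: [-0.6, -0.1, -0.1]
width: 0.0007
```

```bash
python3 - <<'E'
from h import *
for i in range(2):
  im=optics.snapshot('side')[:,:,::-1]
  o=robot.get_obs();print(o['time'],o['tool_pos'],o['wrist_force'],o['wrist_torque'])
cv2.imwrite('pics/side4z.png',cv2.resize(im[150:320,190:390],None,fx=3.4,fy=3.4,interpolation=cv2.INTER_CUBIC))
E
```

```text
3.9333 [ 0.5910551  -0.09188111  0.12194114] [0.63607667 0.12601756 0.53117109] [-0.02083173 -0.0112896  -0.0153803 ]
3.9833 [ 0.59114322 -0.09190073  0.12206499] [0.58837985 0.40688945 0.97598491] [ 0.02222373 -0.00577527  0.00578511]
```

View pics/side4z.png

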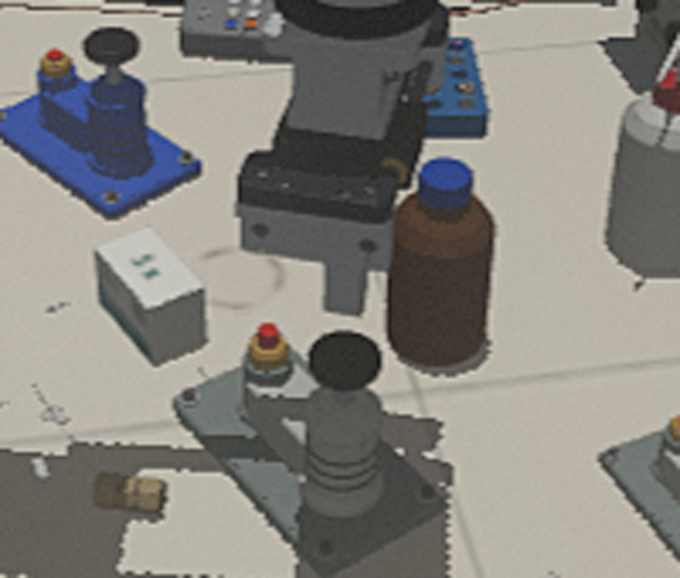

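There's no contact at TCP z 0.122, so the real fingertips are indeed higher than the stated 14 mm ahead of the TCP. In the side picture the tip is at about (291,242) with a gap of about 20 mm to the knob top.

Emit:
apply_moves --moves '[[[0,0,0.3],[0,0,0],0],[[0,0,0.6],[0,0,0],0],[[0,0,0.9],[0,0,0],0],[[0,0,1.2],[0,0,0],0],[[0,0,1.4],[0,0,0],0],[[0,0,1.6],[0,0,0],0],[[0,0,1.8],[0,0,0],0],[[0,0,2],[0,0,0],0],[[0,0,2],[0,0,0],0],[[0,0,2],[0,0,0],0]]'

```text
time: 4.82
tool_pos: [0.5909, -0.0919, 0.1017]
ee_rot: [3.142, -0.0, 2.734]
wrist_force: [0.2, 0.1, -0.2]
width: 0.0003
```

```bash
python3 - <<'E'
from h import *
for i in range(2):
  im=optics.snapshot('side')[:,:,::-1]
  o=robot.get_obs();print(o['time'],o['tool_pos'],o['wrist_force'],o['wrist_torque'])
cv2.imwrite('pics/side5z.png',cv2.resize(im[150:320,190:390],None,fx=3.4,fy=3.4,interpolation=cv2.INTER_CUBIC))
E
```

```text
4.8667 [ 0.59106085 -0.09193264  0.10192831] [ 0.59053984 -0.05666793 -0.49954966] [0.04131689 0.00391424 0.02592213]
4.9167 [ 0.5911419 -0.0919266  0.1020564] [ 0.73691108 -0.86565939 -0.06356033] [ 0.04303679  0.00565971 -0.03907135]
```

View pics/side5z.png

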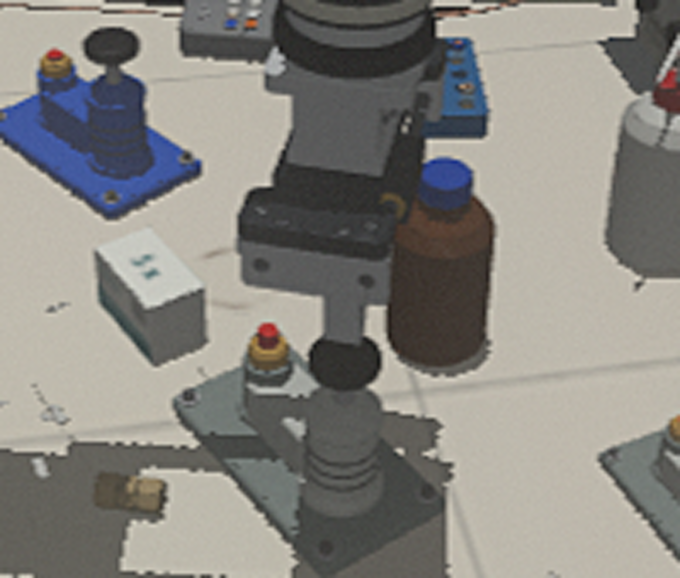

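Emit:
apply_moves --moves '[[[0,0,0.3],[0,0,0],0],[[0,0,0.6],[0,0,0],0],[[0,0,0.9],[0,0,0],0],[[0,0,1.2],[0,0,0],0],[[0,0,1.4],[0,0,0],0],[[0,0,1.6],[0,0,0],0],[[0,0,1.8],[0,0,0],0],[[0,0,2],[0,0,0],0],[[0,0,2],[0,0,0],0],[[0,0,2],[0,0,0],0]]'

```text
time: 5.75
tool_pos: [0.5911, -0.0919, 0.0824]
ee_rot: [3.141, 0.001, 2.734]
wrist_force: [-2.0, 0.9, 4.5]
width: 0.0004
```

```bash
python3 - <<'E'
from h import *
for i in range(2):
  im=optics.snapshot('side')[:,:,::-1]
  o=robot.get_obs();print(o['time'],o['tool_pos'],o['wrist_force'],o['wrist_torque'])
cv2.imwrite('pics/side6z.png',cv2.resize(im[150:320,190:390],None,fx=3.4,fy=3.4,interpolation=cv2.INTER_CUBIC))
E
```

```text
5.8 [ 0.5911162  -0.09192994  0.08240013] [-1.6235588  -0.29981477  5.40957942] [0.08983133 0.30320395 0.0185216 ]
5.85 [ 0.5911224  -0.09194079  0.08236327] [-1.76814015 -0.18098405  4.39892303] [ 0.04590223  0.26496165 -0.03592817]
```

View pics/side6z.png

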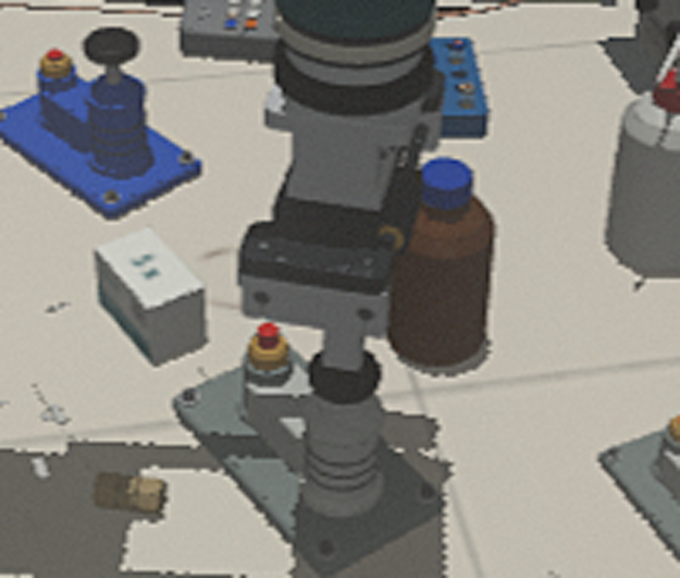

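Emit:
apply_moves --moves '[[[0,0,0.1],[0,0,0],0],[[0,0,0.2],[0,0,0],0],[[0,0,0.3],[0,0,0],0],[[0,0,0.4],[0,0,0],0],[[0,0,0.5],[0,0,0],0],[[0,0,0.6],[0,0,0],0],[[0,0,0.6],[0,0,0],0],[[0,0,0.6],[0,0,0],0],[[0,0,0.6],[0,0,0],0],[[0,0,0.6],[0,0,0],0]]'

```text
time: 6.68
tool_pos: [0.5912, -0.092, 0.0768]
ee_rot: [3.141, 0.001, 2.734]
wrist_force: [-1.9, 0.6, 6.0]
width: 0.0001
```

```bash
python3 - <<'E'
from h import *
for i in range(2):
  im=optics.snapshot('side')[:,:,::-1]
  o=robot.get_obs();print(o['time'],o['tool_pos'],o['wrist_force'],o['wrist_torque'])
cv2.imwrite('pics/side7z.png',cv2.resize(im[150:320,190:390],None,fx=3.4,fy=3.4,interpolation=cv2.INTER_CUBIC))
E
```

```text
6.7333 [ 0.59114167 -0.09196486  0.07684016] [-3.08919277 -0.41669309  7.02129206] [0.06016477 0.50372754 0.00555927]
6.7833 [ 0.59113934 -0.09193657  0.07684925] [-3.10256978  0.57386051  6.31758319] [ 0.09590391  0.5069988  -0.00358447]
```

View pics/side7z.png

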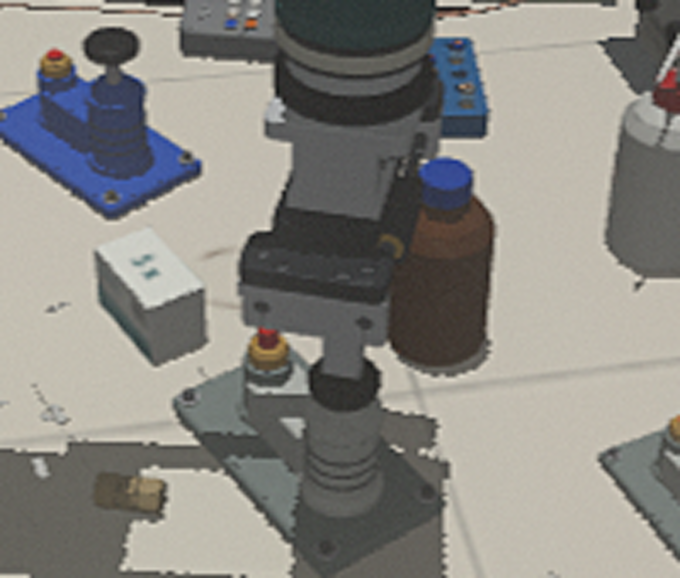

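Emit:
apply_moves --moves '[[[0,0,0.1],[0,0,0],0],[[0,0,0.1],[0,0,0],0],[[0,0,0.2],[0,0,0],0],[[0,0,0.2],[0,0,0],0],[[0,0,0.3],[0,0,0],0],[[0,0,0.3],[0,0,0],0],[[0,0,0.4],[0,0,0],0],[[0,0,0.4],[0,0,0],0],[[0,0,0.4],[0,0,0],0],[[0,0,0.4],[0,0,0],0]]'

```text
time: 7.62
tool_pos: [0.5912, -0.092, 0.0733]
ee_rot: [3.141, 0.001, 2.734]
wrist_force: [-3.7, 0.1, 8.7]
width: 0.0003
```

```bash
python3 - <<'E'
from h import *
for i in range(2):
  im=optics.snapshot('side')[:,:,::-1]
  o=robot.get_obs();print(o['time'],o['tool_pos'],o['wrist_force'],o['wrist_torque'])
cv2.imwrite('pics/side8z.png',cv2.resize(im[210:310,230:330],None,fx=6,fy=6,interpolation=cv2.INTER_CUBIC))
E
```

```text
7.6667 [ 0.59117488 -0.09196045  0.07331254] [-2.99233147  0.52270885  8.29158749] [0.06884041 0.54806989 0.02186237]
7.7167 [ 0.59119768 -0.09195386  0.07331622] [-2.96114609  0.09934128  8.88036859] [ 0.1045204   0.53973633 -0.03302707]
```

View pics/side8z.png

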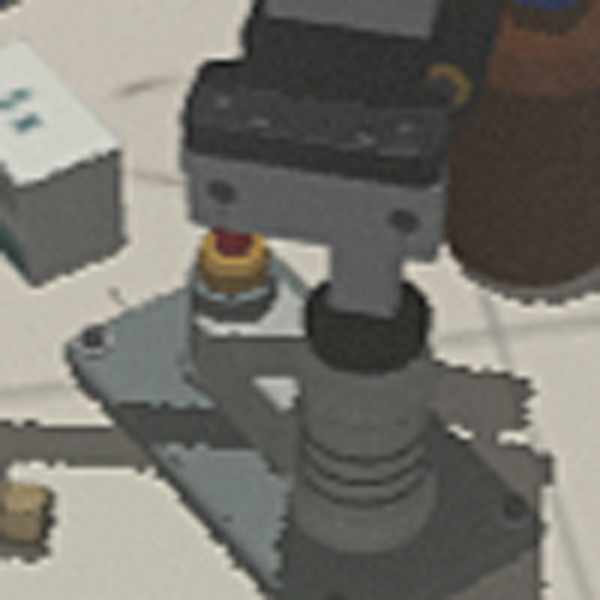

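Emit:
apply_moves --moves '[[[0,0,0.1],[0,0,0],0],[[0,0,0.1],[0,0,0],0],[[0,0,0.2],[0,0,0],0],[[0,0,0.2],[0,0,0],0],[[0,0,0.3],[0,0,0],0],[[0,0,0.3],[0,0,0],0],[[0,0,0.3],[0,0,0],0],[[0,0,0.3],[0,0,0],0],[[0,0,0.3],[0,0,0],0],[[0,0,0.3],[0,0,0],0]]'

```text
time: 8.55
tool_pos: [0.5913, -0.092, 0.0723]
ee_rot: [3.141, 0.002, 2.734]
wrist_force: [-5.4, 1.6, 15.6]
width: 0.0002
```

```bash
python3 - <<'E'
from h import *
o=robot.get_obs();print(o['time'],o['tool_pos'],o['wrist_force'],o['wrist_torque'])
E
```

```text
8.55 [ 0.5913249  -0.092005    0.07230688] [-5.42311719  1.55643421 15.57721036] [ 0.2684262   1.11932028 -0.00608824]
```

The hard stop is reached: force rose to 15.6 N at TCP z about 0.0725. Rest contact is therefore at z about 0.0925. Now I'll release.

Emit:
apply_moves --moves '[[[0,0,-0.6],[0,0,0],0],[[0,0,-1.2],[0,0,0],0],[[0,0,-1.8],[0,0,0],0],[[0,0,-2.4],[0,0,0],0],[[0,0,-2.8],[0,0,0],0],[[0,0,-3.2],[0,0,0],0],[[0,0,-3.4],[0,0,0],0],[[0,0,-3.4],[0,0,0],0],[[0,0,-3.4],[0,0,0],0],[[0,0,-3.4],[0,0,0],0]]'

```text
time: 9.38
tool_pos: [0.5908, -0.0918, 0.1023]
ee_rot: [-3.142, -0.001, 2.734]
wrist_force: [-0.9, -0.6, 0.4]
width: 0.0002
```

```bash
python3 - <<'E'
from h import *
im=optics.snapshot('side')[:,:,::-1]
o=robot.get_obs();print(o['time'],o['tool_pos'],o['wrist_force'])
cv2.imwrite('pics/side9z.png',cv2.resize(im[210:310,230:330],None,fx=6,fy=6,interpolation=cv2.INTER_CUBIC))
E
```

```text
9.4333 [ 0.59076842 -0.0918364   0.10232873] [-0.35082396  0.46384092 -0.05426468]
```

View pics/side9z.png

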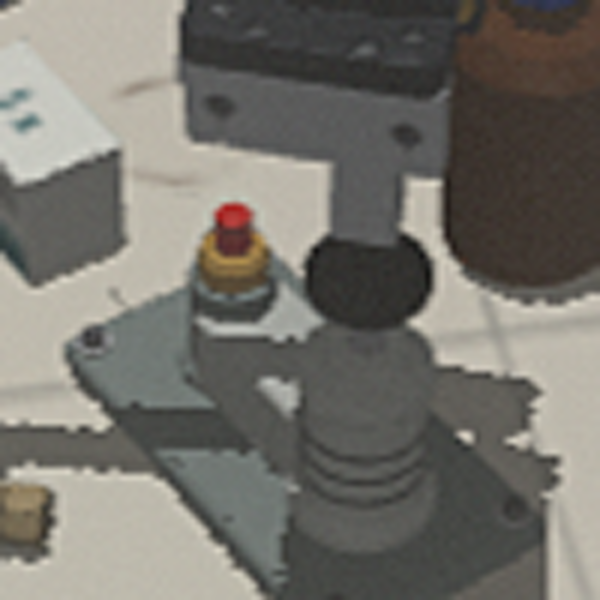

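The knob is back up, and the pin has risen slightly (top at row about 244, was 245). On to the next stroke.

Emit:
apply_moves --moves '[[[0,0,0.6],[0,0,0],0],[[0,0,1.2],[0,0,0],0],[[0,0,1.8],[0,0,0],0],[[0,0,2.3],[0,0,0],0],[[0,0,2.7],[0,0,0],0],[[0,0,3],[0,0,0],0],[[0,0,3.2],[0,0,0],0],[[0,0,3.4],[0,0,0],0],[[0,0,3.4],[0,0,0],0],[[0,0,3.4],[0,0,0],0]]'

```text
time: 10.27
tool_pos: [0.5916, -0.0921, 0.0723]
ee_rot: [3.141, 0.003, 2.734]
wrist_force: [-3.5, 1.2, 13.8]
width: 0.0007
```

Emit:
apply_moves --moves '[[[0,0,-0.6],[0,0,0],0],[[0,0,-1.2],[0,0,0],0],[[0,0,-1.8],[0,0,0],0],[[0,0,-2.4],[0,0,0],0],[[0,0,-2.8],[0,0,0],0],[[0,0,-3.2],[0,0,0],0],[[0,0,-3.4],[0,0,0],0],[[0,0,-3.4],[0,0,0],0],[[0,0,-3.4],[0,0,0],0],[[0,0,-3.4],[0,0,0],0]]'

```text
time: 11.1
tool_pos: [0.5907, -0.0918, 0.1023]
ee_rot: [-3.142, -0.001, 2.734]
wrist_force: [-0.4, -0.2, -0.6]
width: 0.0004
```

```bash
python3 - <<'E'
from h import *
im=optics.snapshot('side')[:,:,::-1]
o=robot.get_obs();print(o['time'],o['tool_pos'],o['wrist_force'])
cv2.imwrite('pics/side10z.png',cv2.resize(im[210:310,230:330],None,fx=6,fy=6,interpolation=cv2.INTER_CUBIC))
E
```

```text
11.15 [ 0.59073353 -0.09181593  0.10231441] [0.07041469 0.17573631 0.0973185 ]
```

View pics/side10z.png

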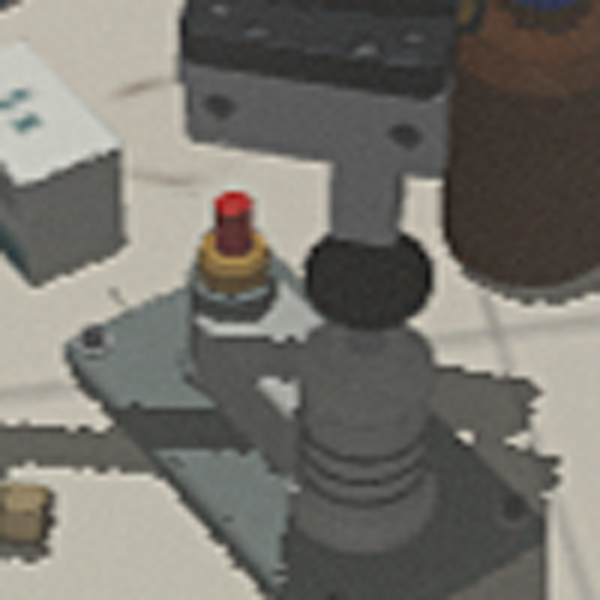

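The stroke worked: the pin top rose by about 2 px, from row 244 to 242 (about 5 mm). I'll repeat it.

Emit:
apply_moves --moves '[[[0,0,0.6],[0,0,0],0],[[0,0,1.2],[0,0,0],0],[[0,0,1.8],[0,0,0],0],[[0,0,2.3],[0,0,0],0],[[0,0,2.7],[0,0,0],0],[[0,0,3],[0,0,0],0],[[0,0,3.2],[0,0,0],0],[[0,0,3.4],[0,0,0],0],[[0,0,3.4],[0,0,0],0],[[0,0,3.4],[0,0,0],0]]'

```text
time: 11.98
tool_pos: [0.5916, -0.0921, 0.0723]
ee_rot: [3.141, 0.003, 2.734]
wrist_force: [-4.2, 1.4, 13.3]
width: 0.0006
```

Emit:
apply_moves --moves '[[[0,0,-0.6],[0,0,0],0],[[0,0,-1.2],[0,0,0],0],[[0,0,-1.8],[0,0,0],0],[[0,0,-2.4],[0,0,0],0],[[0,0,-2.8],[0,0,0],0],[[0,0,-3.2],[0,0,0],0],[[0,0,-3.4],[0,0,0],0],[[0,0,-3.4],[0,0,0],0],[[0,0,-3.4],[0,0,0],0],[[0,0,-3.4],[0,0,0],0]]'

```text
time: 12.82
tool_pos: [0.5907, -0.0918, 0.1023]
ee_rot: [-3.142, -0.001, 2.734]
wrist_force: [0.5, -0.1, 0.0]
width: 0.0004
```

Emit:
apply_moves --moves '[[[0,0,0.6],[0,0,0],0],[[0,0,1.2],[0,0,0],0],[[0,0,1.8],[0,0,0],0],[[0,0,2.3],[0,0,0],0],[[0,0,2.7],[0,0,0],0],[[0,0,3],[0,0,0],0],[[0,0,3.2],[0,0,0],0],[[0,0,3.4],[0,0,0],0],[[0,0,3.4],[0,0,0],0],[[0,0,3.4],[0,0,0],0]]'

```text
time: 13.65
tool_pos: [0.5915, -0.0921, 0.0723]
ee_rot: [3.141, 0.003, 2.734]
wrist_force: [-4.2, 0.8, 12.1]
width: 0.0003
```

Emit:
apply_moves --moves '[[[0,0,-0.6],[0,0,0],0],[[0,0,-1.2],[0,0,0],0],[[0,0,-1.8],[0,0,0],0],[[0,0,-2.4],[0,0,0],0],[[0,0,-2.8],[0,0,0],0],[[0,0,-3.2],[0,0,0],0],[[0,0,-3.4],[0,0,0],0],[[0,0,-3.4],[0,0,0],0],[[0,0,-3.4],[0,0,0],0],[[0,0,-3.4],[0,0,0],0]]'

```text
time: 14.48
tool_pos: [0.5907, -0.0918, 0.1023]
ee_rot: [-3.142, -0.001, 2.734]
wrist_force: [-0.2, -0.9, 0.1]
width: 0.0002
```

```bash
python3 - <<'E'
from h import *
im=optics.snapshot('side')[:,:,::-1]
o=robot.get_obs();print(o['time'],o['tool_pos'],o['wrist_force'])
cv2.imwrite('pics/side11z.png',cv2.resize(im[210:310,230:330],None,fx=6,fy=6,interpolation=cv2.INTER_CUBIC))
E
```

```text
14.5333 [ 0.59071304 -0.09182895  0.1023052 ] [-0.48914104 -0.31044122  0.31029805]
```

View pics/side11z.png

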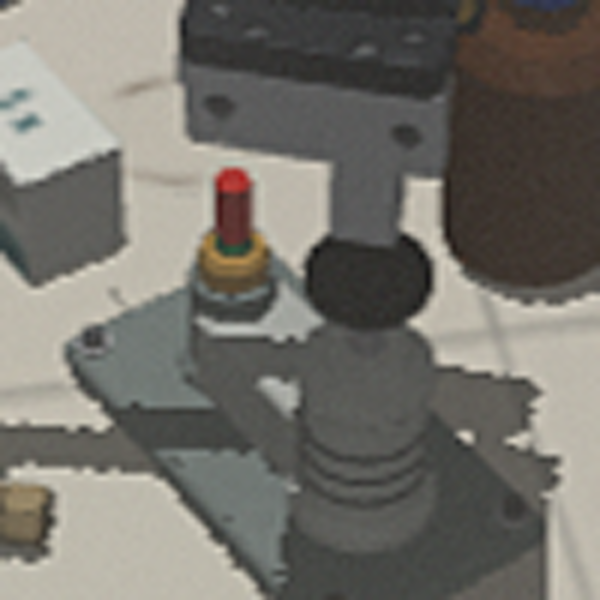

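The green band now shows at the pin's foot, near row 251. One more stroke is harmless and makes sure of it; then I'll back off upward.

Emit:
apply_moves --moves '[[[0,0,0.6],[0,0,0],0],[[0,0,1.2],[0,0,0],0],[[0,0,1.8],[0,0,0],0],[[0,0,2.3],[0,0,0],0],[[0,0,2.7],[0,0,0],0],[[0,0,3],[0,0,0],0],[[0,0,3.2],[0,0,0],0],[[0,0,3.4],[0,0,0],0],[[0,0,3.4],[0,0,0],0],[[0,0,3.4],[0,0,0],0]]'

```text
time: 15.37
tool_pos: [0.5916, -0.0921, 0.0724]
ee_rot: [3.141, 0.003, 2.734]
wrist_force: [-3.6, 0.8, 14.0]
width: 0.0004
```

Emit:
apply_moves --moves '[[[0,0,-0.6],[0,0,0],0],[[0,0,-1.2],[0,0,0],0],[[0,0,-1.8],[0,0,0],0],[[0,0,-2.4],[0,0,0],0],[[0,0,-3.2],[0,0,0],0],[[0,0,-4.2],[0,0,0],0],[[0,0,-5.2],[0,0,0],0],[[0,0,-6.2],[0,0,0],0],[[0,0,-7],[0,0,0],0],[[0,0,-7],[0,0,0],0]]'

```text
time: 16.2
tool_pos: [0.5924, -0.0922, 0.1418]
ee_rot: [3.141, 0.005, 2.734]
wrist_force: [0.4, 1.3, 0.1]
width: 0.0004
```

```bash
python3 - <<'E'
from h import *
im=optics.snapshot('side')[:,:,::-1]
im=optics.snapshot('side')[:,:,::-1]
o=robot.get_obs();print(o['time'],o['tool_pos'],o['wrist_force'],np.abs(o['qvel']).max())
cv2.imwrite('pics/side12z.png',cv2.resize(im[210:310,230:330],None,fx=6,fy=6,interpolation=cv2.INTER_CUBIC))
cv2.imwrite('pics/side12.png',im)
a=cv2.imread('pics/side0.png')
def top(i):
    c=cv2.cvtColor(i[225:265,255:280],cv2.COLOR_BGR2HSV); m=((c[...,0]<8)|(c[...,0]>172))&(c[...,1]>140)&(c[...,2]>60); v=np.argwhere(m); return v.min(0)+[225,255],v.max(0)+[225,255]
print(top(a),top(im))
E
```

```text
16.3 [ 0.59128038 -0.09195592  0.13942385] [-1.56963720e+00 -6.62111396e-04 -3.78636064e-01] 0.024692687589767587
(array([245, 266]), array([248, 270])) (array([238, 266]), array([241, 270]))
```

View pics/side12z.png

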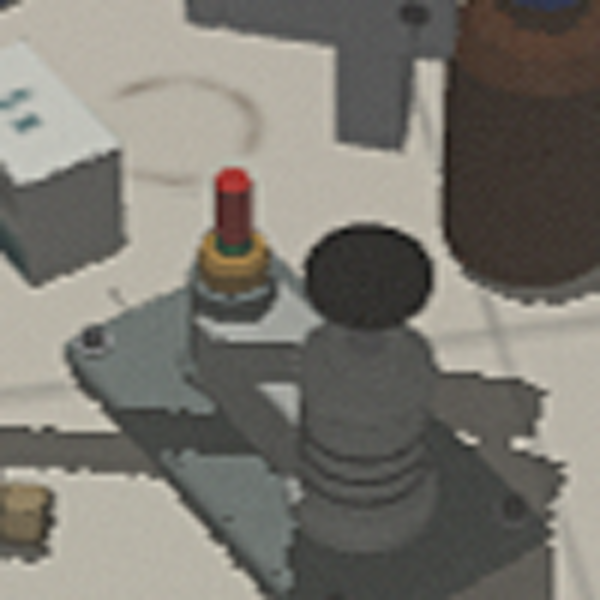

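View pics/side12.png

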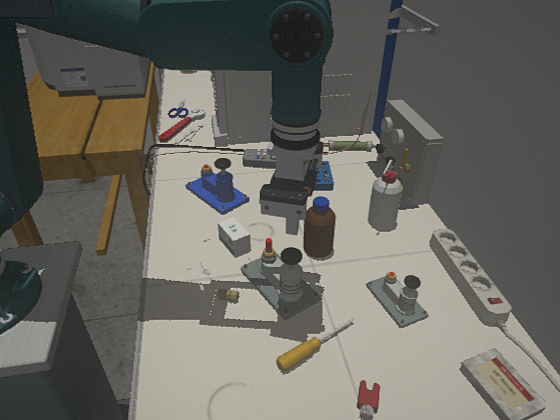

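```bash
python3 - <<'E'
from h import *
for z in(.072,.092,.097): print(z,proj('side',[.561,-.0235,z]))
a=cv2.imread('pics/side0.png').astype(int);b=cv2.imread('pics/side12.png').astype(int)
d=np.abs(a-b).max(2)
for n,(x0,x1,y0,y1) in dict(knob=(280,303,247,266),bottle=(304,335,198,258),carton=(218,250,218,255),union=(215,240,288,304),driver=(278,355,318,372)).items(): print(n,(d[y0:y1,x0:x1]>40).mean())
print(job.close_job())
E
```

```text
0.072 [268.92201105 248.75033778]
0.092 [268.8469392  241.27495354]
0.097 [268.82783638 239.37276338]
knob 0.009153318077803204
bottle 0.023655913978494623
carton 0.0
union 0.265
driver 0.2101972101972102
the job is handed in; nothing more can be done
None
```

The pump is charged and the job is handed in at about 16.3 s of the 42 s allowed. I found the large grey pump in both views, with its knob at about (0.591, −0.092). With the fingers shut, I pressed the knob to its hard stop five times (12–16 N each) and released it fully each time. The arm then withdrew upward.

**Pin:** Its top rose from row 245 to row 238 in the side view, where 97 mm (fully out) projects to about row 239. The green band shows above the collar. The fifth stroke raised the pin no further, so it is at its limit.

**Knob:** It is back at its rest image position, and the fingers are clear at about 0 N.

**Bystanders:** The bottle and carton pixels are essentially unchanged. The brass fitting and screwdriver areas did change, by 27% and 21%. I put that down to the arm's shadow, since both appear in the same places by eye, but I did not measure their positions.

**What disagreed:** The fingertips did not reach as far as stated. Contact came at TCP z of about 0.0925, not 0.132, so the real tips sit about 40 mm further back. The camera showed this offset before contact, so I took the stroke limits from measured force instead.

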